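Swing a mounting plate home against the jig stop

TASK

Set the aluminium plate in the drilling jig: push the plate's free corner so that the notch in its opposite corner bears on the steel peg, swing it round on the peg, flat on the board, and press it home until it has pushed the brass feeler in and sits against the stop screw, leaning on it with about 10 N (give or take 2 N) for a good second and never more than 18 N. Then let go and leave it there, notch on the peg and feeler pushed in. Do not lift the plate, and leave the tape measure and the roll of masking tape alone.

Things in the scene. Friction and masses are not known exactly. Their poses are not given: they have to be found in the camera images.
- jig: plywood board, 290 (x) x 280 (y) x 18 mm, fixed to the bench at a varying place and yaw. Origin at the centre of its underside; x axis points away from the robot at yaw 0, z up; its top is at z = 18 mm
- peg (a point): foot of the fixed upright steel peg (16 mm across, 30 mm high) on the jig board: on the peg's axis, at the height of the board's top; axes as the jig's. In the jig frame at x = -10, y = +100 mm
- plate: loose flat aluminium plate 100 (x) x 160 (y) x 12 mm, about 0.45 kg, flat on the board, a 16 mm square notch cut from its (-x, +y) corner. Origin: underside, at the point on the peg's axis once the peg touches both notch faces (x = +8 and y = -8 mm); the plate spans x -8 to 92, y -152 to 8 mm. Starts 3 to 7 mm short of the peg, turned 0.45 to 0.75 rad clockwise from the jig's axes
- stop_block: dark steel block 26 (x) x 44 (y) x 24 mm on the jig board, axes as the jig's; origin at the centre of its underside, in the jig frame at x = 113, y = -12, z = 18 mm. It carries the stop screw
- feeler (a joint): thin brass feeler pin (4.4 mm across) in the tip of the stop screw, light spring (0.1 N per mm): 0 = standing out 3 mm beyond the screw's tip, 0.003 m = pushed in level with the tip, i.e. the plate is against the hard stop. The plate stays put against this spring when let go
- tape_measure: tape measure, 58 x 77 x 62 mm, loose on the bench to the left of the jig; origin at the centre of its underside; to be left alone
- masking_tape: roll of masking tape, 96 mm across, 25 mm high, loose on the bench behind the jig, to the right; origin at the centre of its underside; to be left alone
- free_corner (a point): underside of the plate's corner opposite the notch, plate (92, -152) mm; axes as the plate's. At home the plate's axes are within 0.12 rad of the jig's (swing it counterclockwise from above). A push towards plate +y on the short -y face beside this corner drives the notch onto the peg and swings the plate. Sliding or turning it takes about 1 to 5 N
- screw_exit (a point): where the steel stop screw (10 mm thick, along the jig's x, 6 mm above the board) leaves the block's -x face, pointing at the plate's +x face. Its hard tip was set by hand 6 to 30 mm in front of this point and stays there; the setting is not reported: find it by feel or by sight
Mind the look-alikes: they are no part of the job. There is more than one size of the plate; the one meant has the size given above.

How it is judged:
On the way, in this order (a step that is already met when the one before it is completed fails the run):
1. the notch bears on the peg (its origin within 2.5 mm of the peg's axis) and the plate has been swung on it to within 0.25 rad of the jig's axes (horizontal distance between plate and peg below 0.0025 m and angle between the x axis of plate and the x axis of jig, either way round below 0.25 rad), for 0.1 s.
2. the feeler is pushed in and the fingers lean on the plate with 7 to 13 N for 0.8 s, the notch bearing on the peg (horizontal distance between plate and peg below 0.0025 m and value of joint feeler above 0.002 m and contact force between the fingers and plate between 7 and 13 N), for 0.8 s.
At the end, for the whole second after the job is handed in: the plate lies flat and at rest with its notch on the peg (within 2.5 mm), square to the jig within 0.16 rad, and holds the feeler at least 1.8 of its 3 mm in (horizontal distance between plate and peg below 0.0025 m and value of joint feeler above 0.0018 m and angle between the x axis of plate and the x axis of jig, either way round below 0.16 rad and angle between plate's own z axis and vertical below 0.03 rad and linear speed of plate below 0.01 m/s); the robot touches nothing.
It fails at once if the plate is pushed with more than 18 N (contact force between any of the fingers, the arm and plate above 18 N).
It fails at once if the plate is lifted or tipped off the board (angle between plate's own z axis and vertical above 0.12 rad or z of plate in the frame of peg above 0.012 m).
It fails at once if a bystander is shifted by more than 15 mm (distance of any of tape_measure, masking_tape from where it was at the start of the episode above 0.015 m).
It also fails if it takes over 67 s, if anything falls off the work surface, if the arm or the gripper's body presses on something with over 40 N, if the wrist force passes 120 N, or if a joint passes its speed limit or range.

ROBOT

A 6-joint arm with a two-finger parallel gripper is mounted at the origin on a cart in front of the work surface, level with it; the furniture and walls round the work are solid. World frame = base frame: x ahead of the robot, y to its left, z up, the work surface at z = 0. Lengths are in m, angles in rad, forces in N, time in s.
With the tool pointing down it reaches from about 0.25 to 0.8 m from the base axis. Payload 3.9 kg.
Tool frame: the origin (TCP) lies on the centre line of the jaws, within the pads' length; the fingertips stand 14 mm ahead of it and the grasp point (between the pads) lies 5 mm behind it; z points along the fingers, y is the line along which they close (so a half turn about z gives the same grasp; the last joint's range is limited). The gripper opens to 85 mm and grips with 20 to 120 N. Pads are 22 mm wide; open, the fingers measure 114 mm over their backs; the gripper's body (76 mm by 85 mm) begins 54 mm behind the grasp point. The pads swing forward as they close: fully open they stand 13 mm farther back than shut.
Start: joints at [0, 0.26, -0.138, 1.173, 0, 1.571], TCP at [0.525, -0, 0.245] pointing down, gripper open.
Joint ranges: [-2.78, 2.78], [-0.83, 1.72], [-1.28, 1.37], [-1.9, 2.12], [-1.57, 1.48], [-3.14, 3.14]. Speed limits (rad/s): [2.57, 2.57, 3.14, 3.14, 3.14, 3.14].

INTERFACE

Orientations are given as a 3x3 rotation matrix whose columns are the frame's x, y, z axes.
In Python, from plant import robot gives the robot as it stands. The module is installed in compiled form; this text tells all that it offers.
- The arm moves only by the shell command python3 -m handwheel 'ROWS'. ROWS is JSON, a list of rows, each an object with "hand": the opening, from 0 (shut) to 1 (fully open); "xyz": the shift along the world's x, y, z in mm, a list of three; "dr": the turn, a rotation vector about the world's x, y, z in rad, a list of three. In form: [{"hand": hand, "xyz": [x, y, z], "dr": [ax, ay, az]}, ...]. A call has 1 to 20 rows; each row is the pose to reach, as a shift and turn from the pose commanded when the call began; what a row does not reach only later rows make up. A row lasts 1/8 s, in which the tool goes at most 62.5 mm and 10.7 degrees, less where a joint would pass 70% of its speed; a pose out of reach is approached as far as the arm can. A call with a gripper value outside its range is refused whole. The fingers move at their own pace and stop on an object; the grip force is fixed at half the most. Time passes only in rows, so rows that repeat a pose let the fingers close. It gives the time, the measured TCP pose, the force, the opening and the grip force at its end, in the units of the state.
- robot.get_state(): the state, without advancing time (a new reading comes with each control period).
- robot.snapshot(name): name is "scene" or "side" or "wrist"; returns the picture (400x640x3 uint8, red, green, blue); there is no depth.
- robot.calibration(name): a dict with "mtx" (3x3 intrinsics, pixels), "extrinsics" (4x4, takes a point from world to camera coordinates). Camera axes: x right, y down, z forward; pixel columns grow to the right and rows downward; lengths in m; the calibration is good to about 2 mm. A picture is of the moment at which its call begins: read the wrist's pose just before it. calibration takes no time and is no camera call; for the wrist camera it gives the pose at the moment of the call.
- robot.job_done(): hands the job in; it is judged then, once.
The state is a dict: "time": time; "q": joint angles; "qd": joint speeds; "tau": joint torques, N m; "position": TCP position; "tool_rot": TCP orientation; "ft_force": force on the tool from outside, world axes, zero at the start; "moment": the same for the moment, N m; "gripper_width": finger opening in m; "gripper_force": force on a finger pad.
Only numpy, scipy, OpenCV 4.12 (cv2) and the standard library are available. Lean on these libraries where they do the work, as an engineer would, in place of code of your own. Each camera call takes 0.05 s, during which the arm holds its last target. There are 200 camera calls.

## Working session

There is one attempt and no reset: what is moved stays moved. The work goes in short steps, Python scripts to look and compute and a shell command to move; the robot and the scene stay as the last step left them, time stands still between calls to the robot, and variables do not carry over. Pictures are saved under pics/ and viewed, at most 10 in all, crops included, and the job is handed in when it is done.

```bash
mkdir -p pics; python3 - <<'E'
from plant import robot
import cv2,numpy as np
for n in ("scene","side"):
    im=robot.snapshot(n); cv2.imwrite(f"pics/{n}0.png",im[:,:,::-1])
    c=robot.calibration(n); print(n,np.round(c["mtx"],1).tolist(),np.round(c["extrinsics"],3).tolist())
a=[cv2.imread(f"pics/{n}0.png") for n in("scene","side")]
s=robot.get_state();print({k:np.round(v,3).tolist() for k,v in s.items()})
E
```

```text
scene [[388.0, 0.0, 317.4], [0.0, 388.0, 198.0], [0.0, 0.0, 1.0]] [[-0.679, -0.734, -0.015, 0.488], [-0.387, 0.375, -0.843, 0.254], [0.624, -0.566, -0.538, 0.635], [0.0, 0.0, 0.0, 1.0]]
side [[451.6, 0.0, 327.8], [0.0, 451.6, 197.3], [0.0, 0.0, 1.0]] [[-0.819, -0.574, 0.017, 0.545], [-0.351, 0.476, -0.807, 0.227], [0.455, -0.666, -0.591, 0.868], [0.0, 0.0, 0.0, 1.0]]
{'time': 0.1, 'q': [0.0, 0.261, -0.139, 1.173, 0.0, 1.571], 'qd': [0.0, -0.002, 0.005, 0.001, -0.001, -0.002], 'tau': [0.001, -40.651, 25.453, 0.01, 0.0, 0.0], 'position': [0.524, 0.0, 0.245], 'tool_rot': [[-0.0, 1.0, -0.002], [1.0, 0.0, 0.0], [0.0, -0.002, -1.0]], 'ft_force': [0.227, -0.261, -0.767], 'moment': [0.021, 0.028, 0.04], 'gripper_force': 0.0, 'gripper_width': 0.086}
```

View pics/scene0.png

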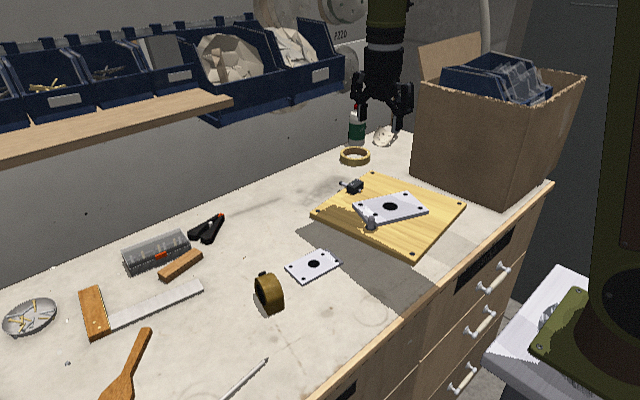

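View pics/side0.png

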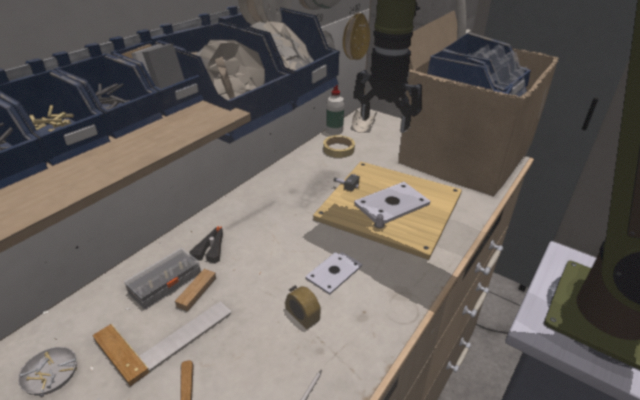

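Scene view: two plates. One lies on the board (scene about 390,208) and one on the bench (313,265). The one on the board, beside the peg (370,222) and the stop block (352,186), fits the description. The tape measure is at (268,292) and the masking tape at (355,156). I'll confirm with the wrist camera and a crop.

```bash
cat > h.py <<'E'
from plant import robot
import cv2,numpy as np
def snap(n,f=None):
    c=robot.calibration(n); im=robot.snapshot(n)
    if f: cv2.imwrite(f"pics/{f}.png",im[:,:,::-1])
    return im,c["mtx"],c["extrinsics"]
def ray(px,K,E,z):
    px=np.atleast_2d(px).astype(float); R,t=E[:3,:3],E[:3,3]; o=-R.T@t
    d=np.c_[px,np.ones(len(px))]@np.linalg.inv(K).T@R
    return o+d*((z-o[2])/d[:,2])[:,None]
def proj(P,K,E):
    P=np.atleast_2d(P); c=(P@E[:3,:3].T+E[:3,3])@K.T; return c[:,:2]/c[:,2:]
E
python3 - <<'E'
from h import *
im,K,E=snap("wrist","w0"); np.savez("w0.npz",K=K,E=E)
print(np.round(E,3).tolist(),K[0,0])
a=cv2.imread("pics/scene0.png")[155:270,255:480]; cv2.imwrite("pics/c0.png",cv2.resize(a,(790,404),interpolation=cv2.INTER_CUBIC))
E
```

```text
[[1.0, 0.0, -0.003, -0.524], [0.001, -0.96, 0.279, -0.037], [-0.003, -0.279, -0.96, 0.379], [0.0, 0.0, 0.0, 1.0]] 295.3103092477967
```

View pics/w0.png

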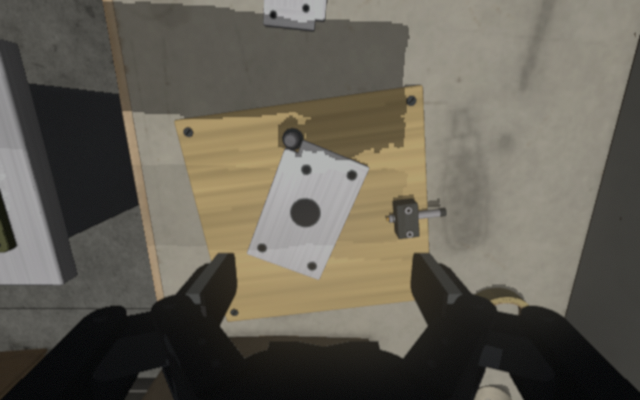

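View pics/c0.png

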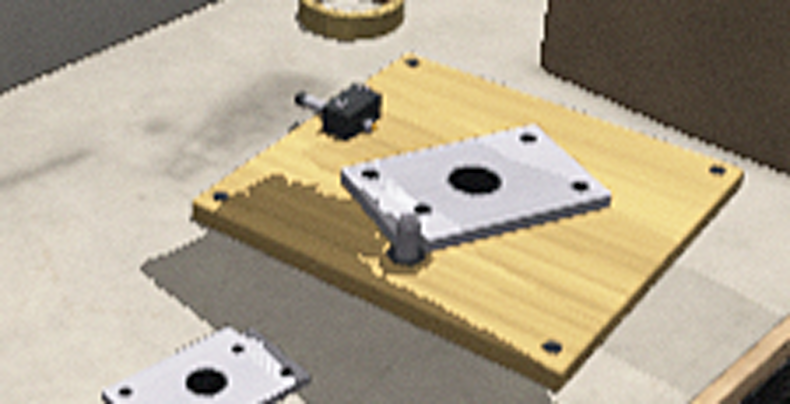

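The crop shows the plate on the board with its notch corner at the peg. In the wrist view the peg is at (291,138), the free corner at (319,278) and the block at (406,218). Next I'll measure the board and plate.

```bash
cat > meas.py <<'E'
from h import *
def quad(mask,eps):
    cs,_=cv2.findContours(mask,cv2.RETR_EXTERNAL,cv2.CHAIN_APPROX_NONE); c=max(cs,key=cv2.contourArea); h=cv2.convexHull(c)
    return c,cv2.approxPolyDP(h,eps*cv2.arcLength(h,True),True)[:,0]
def fitedge(c,p,q,m=0.12):
    c=c.reshape(-1,2).astype(float); L=np.linalg.norm(q-p); u=(q-p)/L; n=np.array([-u[1],u[0]])
    s=(c-p)@u; d=(c-p)@n; k=(s>m*L)&(s<(1-m)*L)&(abs(d)<3)
    vx,vy,x,y=cv2.fitLine(c[k].astype(np.float32),cv2.DIST_HUBER,0,.01,.01).ravel(); return np.array([x,y]),np.array([vx,vy])
E
python3 - <<'E'
from meas import *
im=cv2.imread("pics/w0.png"); d=np.load("w0.npz");K,E=d["K"],d["E"]
hsv=cv2.cvtColor(im,cv2.COLOR_BGR2HSV)
k=np.ones((3,3),np.uint8)
wood=cv2.inRange(hsv,(12,70,40),(30,255,255)); wood[:, :165]=0; wood[300:,440:]=0;wood=cv2.morphologyEx(wood,cv2.MORPH_OPEN,k)
c,q=quad(wood,.03); print("board px",q.tolist())
W=ray(q,K,E,.018); print(np.round(W,4).tolist(),np.round(np.linalg.norm(W-np.roll(W,1,0),axis=1),4))
al=cv2.inRange(hsv,(100,0,120),(140,60,255))|cv2.inRange(hsv,(0,0,150),(180,25,255)); al[:130]=0;al[300:]=0;al[:,:235]=0;al[:,385:]=0
al=cv2.morphologyEx(al,cv2.MORPH_OPEN,k)
c,q=quad(al,.03); print("plate px",q.tolist(),cv2.contourArea(c))
W=ray(q,K,E,.030); print(np.round(W,4).tolist(),np.round(np.linalg.norm(W-np.roll(W,1,0),axis=1),4))
E
```

```text
board px [[420, 85], [416, 299], [228, 321], [175, 120]]
[[0.6322, 0.1057, 0.018], [0.6517, -0.1693, 0.018], [0.3891, -0.2056, 0.018], [0.3524, 0.068, 0.018]] [0.2823 0.2758 0.2651 0.2761]
plate px [[284, 151], [367, 168], [318, 278], [248, 253]] 9327.5
[[0.4788, 0.0338, 0.03], [0.575, 0.0142, 0.03], [0.5171, -0.13, 0.03], [0.4283, -0.0945, 0.03]] [0.1379 0.0981 0.1554 0.0956]
```

```bash
python3 - <<'E'
from meas import *
im=cv2.imread("pics/w0.png"); d=np.load("w0.npz");K,E=d["K"],d["E"]
hsv=cv2.cvtColor(im,cv2.COLOR_BGR2HSV); k=np.ones((3,3),np.uint8)
wood=cv2.inRange(hsv,(12,60,30),(32,255,255)); wood[:, :165]=0
cs,_=cv2.findContours(wood,cv2.RETR_EXTERNAL,cv2.CHAIN_APPROX_NONE); c=max(cs,key=cv2.contourArea)
def wl(c,p,q,z,m=.1):
    a,v=fitedge(c,np.array(p,float),np.array(q,float),m); P=ray([a,a+30*v],K,E,z)[:,:2]; u=P[1]-P[0]; u/=np.linalg.norm(u); return P[0],u
def X(a,b): 
    s=np.linalg.solve(np.c_[a[1],-b[1]],b[0]-a[0]); return a[0]+s[0]*a[1]
T=wl(c,(177,120),(421,86),.018); L=wl(c,(177,120),(209,248),.018); R=wl(c,(422,86),(427,250),.018)
f=lambda v,o=0:np.round((np.arctan2(v[1],v[0])-o+np.pi/2)%np.pi-np.pi/2,4)
print("yaw T L R",f(T[1]),f(L[1],np.pi/2),f(R[1],np.pi/2))
A,B=X(T,L),X(T,R); print(A,B,np.linalg.norm(A-B))
yaw=np.arctan2(*(B-A)[::-1]); ex=np.array([np.cos(yaw),np.sin(yaw)]); ey=np.array([-ex[1],ex[0]])
J=(A+B)/2-.140*ey; peg=J-.010*ex+.1*ey; print("jig",J,yaw,"peg",peg, "px peg foot, top",proj([[*peg,.018],[*peg,.048]],K,E))
al=cv2.inRange(hsv,(100,0,110),(140,60,255))|cv2.inRange(hsv,(0,0,140),(180,25,255)); al[:130]=0;al[300:]=0;al[:,:235]=0;al[:,385:]=0
al=cv2.morphologyEx(al,cv2.MORPH_OPEN,k)
cs,_=cv2.findContours(al,cv2.RETR_EXTERNAL,cv2.CHAIN_APPROX_NONE); c=max(cs,key=cv2.contourArea)
r=wl(c,(367,168),(318,278),.03);b=wl(c,(318,278),(248,253),.03);l=wl(c,(284,151),(248,253),.03)
print("plate yaw",f(r[1],np.pi/2),f(b[1]),f(l[1],np.pi/2)); fc=X(r,b);lc=X(b,l); print("fc",fc,"lc",lc,np.linalg.norm(fc-lc))
py=np.arctan2(*(fc-lc)[::-1]); px=np.array([np.cos(py),np.sin(py)]);pY=np.array([-px[1],px[0]])
O=(fc+lc)/2-.042*px+.152*pY; print("origin",O,"gap in plate axes",[(peg-O)@px,(peg-O)@pY],"rel yaw",py-yaw,"plate yaw",py)
E
```

```text
yaw T L R 0.1334 0.1322 0.1332
[0.35082578 0.06826933] [0.63440241 0.10631893] 0.28611793276075553
jig [ 0.51123209 -0.05146238] 0.13338083914809082 peg [0.48802234 0.04631955] px peg foot, top [[292.75890997 139.20331342]
 [289.91307518 141.10952038]]
plate yaw -0.3869 -0.3843 -0.3821
fc [ 0.51720433 -0.13048661] lc [ 0.42742096 -0.09417513] 0.09684822086904629
origin [0.49036609 0.04432823] gap in plate axes [np.float64(-0.0029193845357348347), np.float64(0.0009673168150237092)] rel yaw -0.5177040992429274 plate yaw -0.3843232600948366
```

Measured jig yaw is 0.133 rad (the edges agree, and the board comes out at 286 mm against 290). Plate yaw is −0.384 rad, which is 0.52 rad clockwise of the jig. The peg is at (0.488, 0.046) and the free corner at (0.517, −0.130). The notch is about 3 mm short of the peg in plate −x. I'll go to a point behind the −y face with the fingers shut.

```bash
python3 -m handwheel '[{"hand":0,"xyz":[-9,-41,-36],"dr":[0,0,-0.13]},{"hand":0,"xyz":[-18,-83,-72],"dr":[0,0,-0.26]},{"hand":0,"xyz":[-27,-125,-108],"dr":[0,0,-0.384]},{"hand":0,"xyz":[-35,-165,-145],"dr":[0,0,-0.384]},{"hand":0,"xyz":[-35,-165,-170],"dr":[0,0,-0.384]},{"hand":0,"xyz":[-35,-165,-190],"dr":[0,0,-0.384]},{"hand":0,"xyz":[-35,-165,-190],"dr":[0,0,-0.384]},{"hand":0,"xyz":[-35,-165,-190],"dr":[0,0,-0.384]}]'; python3 - <<'E'
from h import *
snap("side","s1"); snap("scene","s2");im,K,E=snap("wrist","w1"); np.savez("w1.npz",K=K,E=E)
a=cv2.resize(cv2.imread("pics/s2.png")[140:275,310:480],(680,540)[:2],interpolation=cv2.INTER_CUBIC)
cv2.imwrite("pics/c1.png",a)
E
```

```text
time: 1.15
position: [0.4904, -0.165, 0.0558]
tool_rot: [[0.374, 0.927, 0.001], [0.927, -0.374, -0.0], [0.0, 0.001, -1.0]]
ft_force: [-0.3, -0.1, -0.2]
gripper_width: -0.0002
gripper_force: 0.0
```

View pics/w1.png

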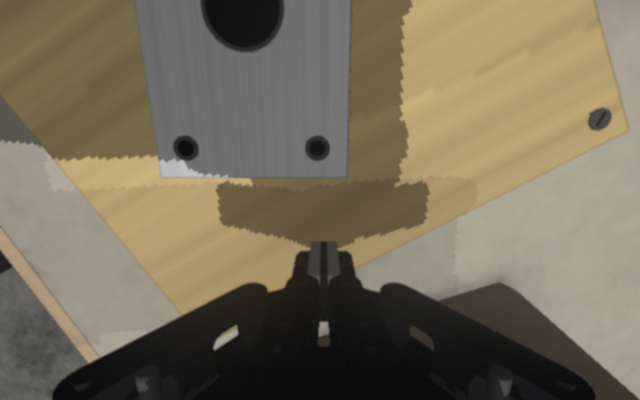

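View pics/c1.png

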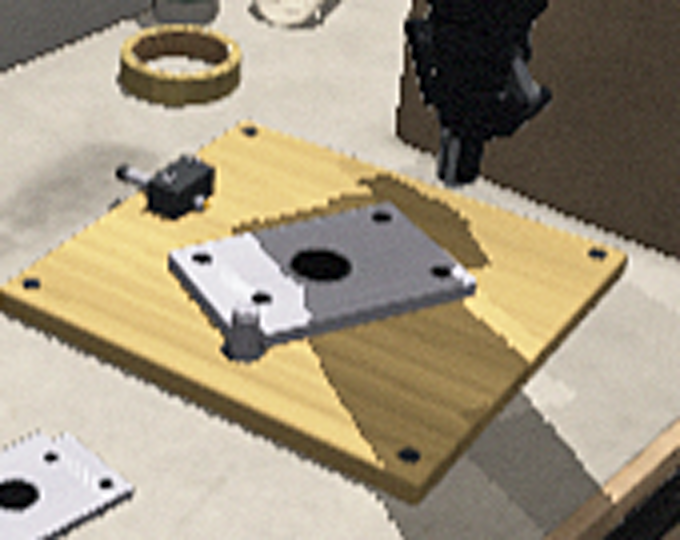

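The wrist view shows the plate's near edge level in the image. Its free corner is at (347,178), the other near corner at (161,177), and the shut fingertips end at (323,242). I'll check those positions and the tip height.

```bash
python3 - <<'E'
from h import *
d=np.load("w1.npz");K,E=d["K"],d["E"]
W=ray([[347.5,178],[161,177.5]],K,E,.03);print(W,np.linalg.norm(W[0]-W[1]),np.arctan2(*(W[0]-W[1])[1::-1]))
s=robot.get_state();R=s["tool_rot"];p=s["position"]
for z in(.014,.027): 
  for x in (0,.011): print(z,x,proj([p+R@[x,-.007,z],p+R@[x,.007,z]],K,E).round(1).tolist())
u=W[0]-W[1];u/=np.linalg.norm(u);v=np.array([-u[1],u[0],0])
print("tcp from fc in plate axes mm",[(p-W[0])@u*1e3,(p-W[0])@v*1e3])
E
```

```text
[[ 0.51819313 -0.13328768  0.03      ]
 [ 0.42646863 -0.09596519  0.03      ]] 0.099027035946197 -0.38643853117254384
0.014 0 [[309.2, 256.5], [335.6, 256.5]]
0.014 0.011 [[308.9, 237.2], [335.9, 237.2]]
0.027 0 [[310.2, 246.2], [334.8, 246.2]]
0.027 0.011 [[310.0, 228.2], [335.0, 228.2]]
tcp from fc in plate axes mm [np.float64(-13.263201041672989), np.float64(-39.75313608625257)]
```

```bash
python3 -m handwheel '[{"hand":0,"xyz":[0,0,-14],"dr":[0,0,0]},{"hand":0,"xyz":[0,0,-20],"dr":[0,0,0]},{"hand":0,"xyz":[3,7.4,-20],"dr":[0,0,0]},{"hand":0,"xyz":[6,14.8,-20],"dr":[0,0,0]},{"hand":0,"xyz":[8.7,21.3,-20],"dr":[0,0,0]},{"hand":0,"xyz":[8.7,21.3,-20],"dr":[0,0,0]},{"hand":0,"xyz":[8.7,21.3,-20],"dr":[0,0,0]}]'
```

```text
time: 2.17
position: [0.4988, -0.1436, 0.0354]
tool_rot: [[0.374, 0.927, 0.0], [0.927, -0.374, -0.0], [-0.0, 0.0, -1.0]]
ft_force: [0.2, -0.1, -0.3]
gripper_width: -0.0001
gripper_force: 0.0
```

```bash
python3 - <<'E'
from h import *
p=robot.get_state()["position"];peg=np.array([.488,.0463])
cmd=np.array([.4991,-.1435])
for f in np.arange(-.385,.16,.03):
    c,s=np.cos(f),np.sin(f); q=peg+np.array([[c,-s],[s,c]])@[.079,-.162]
    print(round(f,3),np.round((q-p[:2])*1e3,1),"turn",round(f+.384,3))
E
```

```text
-0.385 [ 1.6 10.1] turn -0.001
-0.355 [ 6.9 10.6] turn 0.029
-0.325 [12.3 11.2] turn 0.059
-0.295 [17.7 12. ] turn 0.089
-0.265 [23.  12.9] turn 0.119
-0.235 [28.3 14. ] turn 0.149
-0.205 [33.6 15.3] turn 0.179
-0.175 [38.8 16.7] turn 0.209
-0.145 [43.9 18.2] turn 0.239
-0.115 [49.1 20. ] turn 0.269
-0.085 [54.1 21.8] turn 0.299
-0.055 [59.2 23.9] turn 0.329
-0.025 [64.1 26. ] turn 0.359
0.005 [69.  28.3] turn 0.389
0.035 [73.8 30.8] turn 0.419
0.065 [78.5 33.4] turn 0.449
0.095 [83.2 36.2] turn 0.479
0.125 [87.8 39.1] turn 0.509
0.155 [92.2 42.1] turn 0.539
```

```bash
python3 -m handwheel '[{"hand":0,"xyz":[0.5,3,0],"dr":[0,0,0]},{"hand":0,"xyz":[1,6,0],"dr":[0,0,0]},{"hand":0,"xyz":[1.6,10,0],"dr":[0,0,0]},{"hand":0,"xyz":[4.2,10.4,0],"dr":[0,0,0.014]},{"hand":0,"xyz":[6.9,10.6,0],"dr":[0,0,0.029]},{"hand":0,"xyz":[9.6,10.9,0],"dr":[0,0,0.044]},{"hand":0,"xyz":[12.3,11.2,0],"dr":[0,0,0.059]},{"hand":0,"xyz":[12.3,11.2,0],"dr":[0,0,0.059]}]'; python3 - <<'E'
from h import *
im,K,E=snap("wrist","w2"); np.savez("w2.npz",K=K,E=E)
E
```

```text
time: 3.18
position: [0.5115, -0.1325, 0.0353]
tool_rot: [[0.319, 0.948, 0.001], [0.948, -0.319, 0.0], [0.0, 0.001, -1.0]]
ft_force: [-0.4, -0.8, -0.6]
gripper_width: 0.0
gripper_force: 0.3
```

View pics/w2.png

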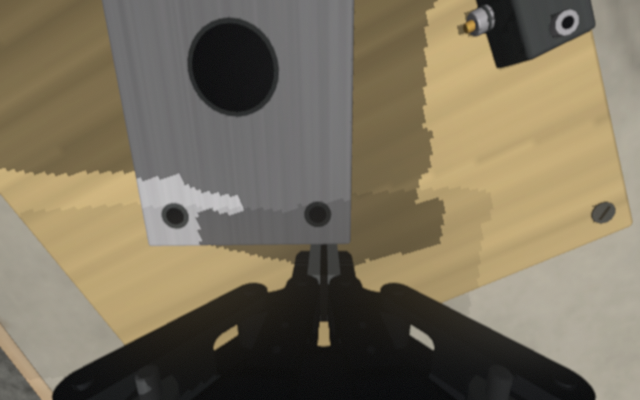

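The tool is at the face near the corner, with the plate edge at row 245 and contact at column 323. The screw tip with its brass pin shows at about (470,25). I'll swing further and estimate the screw setting.

```bash
python3 -m handwheel '[{"hand":0,"xyz":[5.4,0.8,0],"dr":[0,0,0.03]},{"hand":0,"xyz":[10.7,1.7,0],"dr":[0,0,0.06]},{"hand":0,"xyz":[16,2.8,0],"dr":[0,0,0.09]},{"hand":0,"xyz":[21.3,4.1,0],"dr":[0,0,0.12]},{"hand":0,"xyz":[26.5,5.5,0],"dr":[0,0,0.15]},{"hand":0,"xyz":[26.5,5.5,0],"dr":[0,0,0.15]}]'; python3 - <<'E'
from h import *
d=np.load("w2.npz");K,E=d["K"],d["E"]
J=np.array([.5112,-.0515]);y=.1334;R=np.array([[np.cos(y),-np.sin(y)],[np.sin(y),np.cos(y)]])
for p,z in(((470,23),.026),((461,29),.024),((490,18),.026)): print(p,((ray(p,K,E,z)[0,:2]-J)@R*1e3).round(1))
W=ray([[351,245],[150,244]],K,E,.03);print("fc",W[0],"yaw",np.arctan2(*(W[0]-W[1])[1::-1]))
im,K,E=snap("wrist","w3"); np.savez("w3.npz",K=K,E=E)
E
```

```text
time: 3.98
position: [0.5386, -0.1268, 0.0354]
tool_rot: [[0.173, 0.985, 0.001], [0.985, -0.173, 0.0], [0.001, 0.001, -1.0]]
ft_force: [-0.1, -0.6, -0.7]
gripper_width: 0.0002
gripper_force: 0.1
(470, 23) [ 91.8 -10.5]
(461, 29) [ 88.8 -10.8]
(490, 18) [ 99.7 -12.4]
fc [ 0.52818951 -0.1270309   0.03      ] yaw -0.32980871838591547
```

View pics/w3.png

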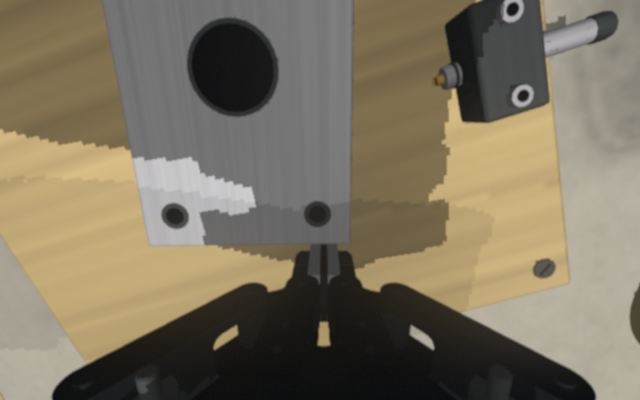

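Tip at jig x of about 92 mm, i.e. about 8 mm in front of the block. So the home angle is about +0.09 rad relative to the jig, or plate yaw of about 0.22. The picture shows flush contact, with the feeler at (440,79). I'll swing on to yaw +0.065.

```bash
python3 -m handwheel '[{"hand":0,"xyz":[5.1,1.5,0],"dr":[0,0,0.03]},{"hand":0,"xyz":[10.3,3.3,0],"dr":[0,0,0.06]},{"hand":0,"xyz":[15.3,5.1,0],"dr":[0,0,0.09]},{"hand":0,"xyz":[20.4,7.2,0],"dr":[0,0,0.12]},{"hand":0,"xyz":[25.3,9.3,0],"dr":[0,0,0.15]},{"hand":0,"xyz":[30.2,11.6,0],"dr":[0,0,0.18]},{"hand":0,"xyz":[35,14.1,0],"dr":[0,0,0.21]},{"hand":0,"xyz":[39.7,16.7,0],"dr":[0,0,0.24]},{"hand":0,"xyz":[39.7,16.7,0],"dr":[0,0,0.24]}]'; python3 - <<'E'
from h import *
im,K,E=snap("wrist","w4"); np.savez("w4.npz",K=K,E=E)
snap("scene","s4")
a=cv2.imread("pics/s4.png")[150:260,310:470]
cv2.imwrite("pics/c4.png",np.vstack([cv2.imread("pics/w4.png")[:290],cv2.resize(a,(444,305),interpolation=cv2.INTER_CUBIC,dst=None) if 0 else cv2.copyMakeBorder(cv2.resize(a,(444,305),interpolation=cv2.INTER_CUBIC),0,0,0,196,cv2.BORDER_CONSTANT)]))
E
```

```text
time: 5.15
position: [0.578, -0.1099, 0.0354]
tool_rot: [[-0.066, 0.998, 0.001], [0.998, 0.066, 0.001], [0.001, 0.001, -1.0]]
ft_force: [-0.6, 0.3, -0.0]
gripper_width: 0.0001
gripper_force: 0.0
```

View pics/c4.png

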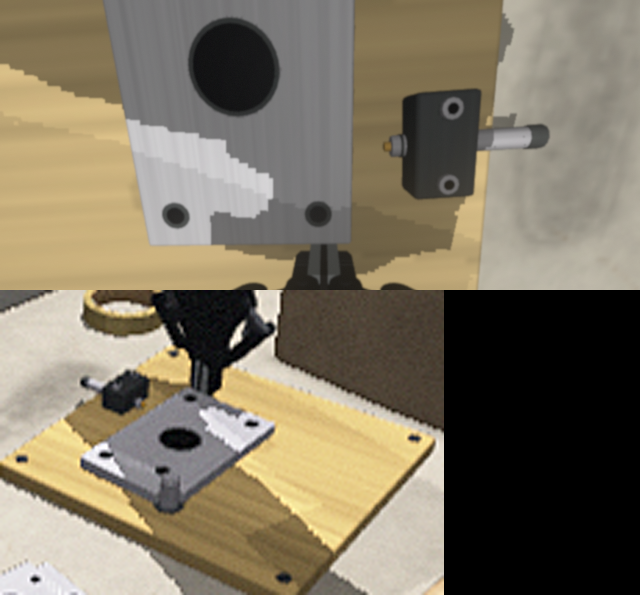

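Wrist view: plate edge at column 352, feeler tip at 384 and screw tip at 391, about 16 and 20 mm away. The scene crop shows the notch at the peg. I'll continue to just before the feeler.

```bash
python3 -m handwheel '[{"hand":0,"xyz":[4.7,2.8,0],"dr":[0,0,0.03]},{"hand":0,"xyz":[9.3,5.7,0],"dr":[0,0,0.06]},{"hand":0,"xyz":[13.7,8.7,0],"dr":[0,0,0.09]},{"hand":0,"xyz":[18.1,11.9,0],"dr":[0,0,0.12]},{"hand":0,"xyz":[18.1,11.9,0],"dr":[0,0,0.12]}]'; python3 - <<'E'
from h import *
im,K,E=snap("wrist","w5"); np.savez("w5.npz",K=K,E=E)
hsv=cv2.cvtColor(im,cv2.COLOR_RGB2HSV)
m=cv2.inRange(hsv,(12,150,60),(25,255,255)); m[:, :355]=0;m[:,400:]=0;m[:100]=0;m[230:]=0
g=cv2.cvtColor(im,cv2.COLOR_RGB2GRAY)
for r in range(150,240,8): print(r,g[r,345:410:3].tolist())
print(robot.get_state()["ft_force"].round(2))
E
```

```text
time: 5.88
position: [0.5961, -0.0979, 0.0354]
tool_rot: [[-0.185, 0.983, 0.001], [0.983, 0.185, 0.001], [0.0, 0.001, -1.0]]
ft_force: [0.5, 0.5, -0.9]
gripper_width: -0.0
gripper_force: 0.1
150 [124, 127, 120, 101, 107, 108, 108, 108, 108, 108, 69, 29, 31, 34, 45, 51, 52, 53, 51, 51, 51, 59]
158 [123, 127, 119, 103, 106, 106, 105, 106, 105, 105, 48, 31, 31, 39, 48, 53, 53, 52, 52, 52, 51, 52]
166 [124, 126, 118, 106, 109, 93, 92, 99, 97, 52, 85, 33, 32, 43, 51, 53, 52, 53, 52, 52, 52, 53]
174 [123, 125, 117, 91, 104, 100, 105, 112, 110, 61, 98, 33, 36, 46, 52, 52, 53, 52, 52, 52, 53, 53]
182 [122, 125, 115, 115, 115, 96, 86, 84, 65, 63, 49, 35, 40, 49, 53, 53, 52, 52, 52, 53, 53, 54]
190 [122, 124, 111, 114, 114, 113, 113, 113, 112, 45, 35, 36, 44, 51, 53, 52, 52, 53, 52, 52, 53, 54]
198 [121, 123, 111, 115, 115, 115, 115, 115, 105, 37, 37, 38, 47, 53, 53, 53, 52, 52, 53, 53, 54, 54]
206 [121, 123, 108, 103, 105, 108, 113, 116, 91, 36, 38, 40, 50, 52, 54, 52, 53, 54, 53, 53, 54, 55]
214 [105, 106, 97, 99, 99, 99, 99, 99, 92, 39, 38, 45, 51, 53, 53, 52, 54, 53, 57, 95, 111, 90]
222 [104, 107, 97, 95, 95, 96, 94, 96, 95, 94, 50, 49, 54, 54, 53, 52, 53, 53, 62, 109, 83, 39]
230 [104, 106, 99, 98, 98, 98, 99, 98, 98, 98, 98, 97, 95, 95, 95, 89, 89, 87, 86, 85, 84, 82]
238 [103, 105, 98, 98, 98, 99, 100, 99, 99, 99, 100, 100, 99, 100, 99, 100, 101, 100, 102, 101, 101, 102]
[0.   0.4  0.15]
```

```bash
cat > f.py <<'E'
from h import *
F=[];P=[]
for i in range(6):
    robot.snapshot("side"); s=robot.get_state(); F.append(s["ft_force"]);P.append(s["position"])
F=np.array(F);print("F",F.mean(0).round(2),"sd",F.std(0).round(2),"xy",np.hypot(*F.mean(0)[:2]).round(2),"p",(np.mean(P,0)*1e3).round(2),"t",round(s["time"],2))
E
python3 -m handwheel '[{"hand":0,"xyz":[1.4,1.1,0],"dr":[0,0,0.01]},{"hand":0,"xyz":[2.8,2.2,0],"dr":[0,0,0.02]},{"hand":0,"xyz":[2.8,2.2,0],"dr":[0,0,0.02]}]'; python3 f.py
```

```text
time: 6.3
position: [0.5981, -0.0962, 0.0353]
tool_rot: [[-0.204, 0.979, 0.0], [0.979, 0.204, -0.0], [-0.0, 0.0, -1.0]]
ft_force: [-0.4, -1.8, 0.1]
gripper_width: -0.0002
gripper_force: 0.6
F [ 0.22 -1.53  0.57] sd [0.31 0.6  0.47] xy 1.55 p [598.15 -96.22  35.33] t 6.6
```

```bash
python3 -m handwheel '[{"hand":0,"xyz":[0.7,0.55,0],"dr":[0,0,0.005]},{"hand":0,"xyz":[0.7,0.55,0],"dr":[0,0,0.005]}]'; python3 f.py
```

```text
time: 6.85
position: [0.5988, -0.0957, 0.0353]
tool_rot: [[-0.208, 0.978, -0.0], [0.978, 0.208, -0.0], [-0.0, -0.0, -1.0]]
ft_force: [-0.8, -2.0, -0.7]
gripper_width: -0.0002
gripper_force: 0.8
F [-0.27 -2.16 -0.05] sd [0.32 0.41 0.22] xy 2.18 p [598.76 -95.73  35.32] t 7.15
```

```bash
python3 -m handwheel '[{"hand":0,"xyz":[0.7,0.55,0],"dr":[0,0,0.005]},{"hand":0,"xyz":[0.7,0.55,0],"dr":[0,0,0.005]}]'; python3 f.py
```

```text
time: 7.4
position: [0.5996, -0.095, 0.0353]
tool_rot: [[-0.213, 0.977, 0.0], [0.977, 0.213, 0.0], [0.0, 0.0, -1.0]]
ft_force: [0.2, -1.5, 0.5]
gripper_width: -0.0001
gripper_force: 0.8
F [-0.28 -1.69  0.51] sd [0.28 0.23 0.34] xy 1.71 p [599.58 -95.05  35.32] t 7.7
```

```bash
python3 -m handwheel '[{"hand":0,"xyz":[0.4,0.6,0],"dr":[0,0,0.005]},{"hand":0,"xyz":[0.4,0.6,0],"dr":[0,0,0.005]}]'; python3 f.py
```

```text
time: 7.95
position: [0.6, -0.0945, 0.0353]
tool_rot: [[-0.218, 0.976, 0.0], [0.976, 0.218, -0.0], [-0.0, 0.0, -1.0]]
ft_force: [0.3, -1.9, 0.7]
gripper_width: -0.0002
gripper_force: 1.0
F [ 0.13 -2.22  0.43] sd [0.5  0.33 0.51] xy 2.22 p [600.03 -94.55  35.33] t 8.25
```

```bash
python3 -m handwheel '[{"hand":0,"xyz":[0.5,0.6,0],"dr":[0,0,0.005]},{"hand":0,"xyz":[0.5,0.6,0],"dr":[0,0,0.005]}]'; python3 f.py
```

```text
time: 8.5
position: [0.6005, -0.0939, 0.0353]
tool_rot: [[-0.223, 0.975, 0.0], [0.975, 0.223, -0.0], [-0.0, 0.0, -1.0]]
ft_force: [0.1, -1.9, 0.2]
gripper_width: 0.0003
gripper_force: 1.2
F [ 0.76 -2.14  0.27] sd [0.31 0.4  0.4 ] xy 2.27 p [600.5  -93.9   35.32] t 8.8
```

```bash
python3 -m handwheel '[{"hand":0,"xyz":[0.5,0.6,0],"dr":[0,0,0.005]},{"hand":0,"xyz":[0.5,0.6,0],"dr":[0,0,0.005]}]'; python3 f.py
```

```text
time: 9.05
position: [0.6007, -0.0936, 0.0353]
tool_rot: [[-0.228, 0.974, -0.0], [0.974, 0.228, -0.001], [-0.001, -0.001, -1.0]]
ft_force: [0.1, -3.2, 0.5]
gripper_width: -0.0
gripper_force: 1.8
F [-0.68 -4.42  0.75] sd [0.43 0.34 0.37] xy 4.47 p [600.72 -93.6   35.32] t 9.35
```

```bash
python3 -m handwheel '[{"hand":0,"xyz":[0.3,0.6,0],"dr":[0,0,0.003]},{"hand":0,"xyz":[0.3,0.6,0],"dr":[0,0,0.003]}]'; python3 f.py
```

```text
time: 9.6
position: [0.6009, -0.0934, 0.0353]
tool_rot: [[-0.231, 0.973, -0.001], [0.973, 0.231, -0.002], [-0.001, -0.001, -1.0]]
ft_force: [-0.8, -6.4, 1.7]
gripper_width: 0.0
gripper_force: 2.7
F [-1.54 -5.49  1.42] sd [0.25 0.33 0.42] xy 5.7 p [600.85 -93.39  35.31] t 9.9
```

The force is climbing and the motion has stopped, so the plate is on the hard stop. I'll lean in further.

```bash
python3 -m handwheel '[{"hand":0,"xyz":[-0.1,0.6,0],"dr":[0,0,0]},{"hand":0,"xyz":[-0.1,0.6,0],"dr":[0,0,0]}]'; python3 f.py
```

```text
time: 10.15
position: [0.6008, -0.093, 0.0353]
tool_rot: [[-0.23, 0.973, -0.001], [0.973, 0.23, -0.002], [-0.002, -0.001, -1.0]]
ft_force: [-1.2, -5.5, 1.5]
gripper_width: -0.0002
gripper_force: 2.9
F [-1.23 -6.53  1.68] sd [0.58 0.26 0.64] xy 6.65 p [600.77 -92.97  35.32] t 10.45
```

```bash
python3 -m handwheel '[{"hand":0,"xyz":[-0.1,0.5,0],"dr":[0,0,0]},{"hand":0,"xyz":[-0.1,0.5,0],"dr":[0,0,0]}]'; python3 f.py
```

```text
time: 10.7
position: [0.6007, -0.0925, 0.0353]
tool_rot: [[-0.23, 0.973, -0.001], [0.973, 0.23, -0.002], [-0.002, -0.001, -1.0]]
ft_force: [-1.0, -6.3, 0.7]
gripper_width: -0.0001
gripper_force: 2.9
F [-1.51 -6.7   1.47] sd [0.56 0.42 0.32] xy 6.86 p [600.68 -92.54  35.32] t 11.0
```

```bash
python3 -m handwheel '[{"hand":0,"xyz":[-0.1,0.5,0],"dr":[0,0,0]},{"hand":0,"xyz":[-0.1,0.5,0],"dr":[0,0,0]}]'; python3 f.py; python3 - <<'E'
from meas import *
im,K,E=snap("wrist","w6"); np.savez("w6.npz",K=K,E=E)
J=np.array([.5112,-.0515]);y=.1334;R=np.array([[np.cos(y),-np.sin(y)],[np.sin(y),np.cos(y)]])
for n in ("w4","w5","w6"):
    im=cv2.imread(f"pics/{n}.png"); d=np.load(n+".npz");K,E=d["K"],d["E"]
    g=cv2.GaussianBlur(cv2.cvtColor(im,cv2.COLOR_BGR2GRAY),(3,3),0)
    e=cv2.Canny(im,30,80); pts=np.argwhere(e)[:,::-1]
    L=[]
    for p,q in (((354,20),(350,235)),((200,245),(290,245)),((110,20),(149,235))):
        a,v=fitedge(pts,np.array(p,float),np.array(q,float),0); P=ray([a,a+40*v],K,E,.03)[:,:2]; u=P[1]-P[0]; L.append((P[0],u/np.linalg.norm(u)))
    X=lambda a,b:a[0]+np.linalg.solve(np.c_[a[1],-b[1]],b[0]-a[0])[0]*a[1]
    fc,lc=X(L[0],L[1]),X(L[2],L[1]); u=L[0][1]*np.sign(L[0][1][1]); yaw=np.arctan2(-u[0],u[1]); px=np.array([u[1],-u[0]])
    O=(fc+lc)/2-.042*px+.152*u; yb=np.arctan2(*(fc-lc)[::-1])
    print(n,"w",np.linalg.norm(fc-lc).round(4),"yaw",yaw.round(4),yb.round(4),"O",O.round(4),"jig",((O-J)@R*1e3).round(1),"fc",fc.round(4))
E
```

```text
time: 11.25
position: [0.6007, -0.0924, 0.0354]
tool_rot: [[-0.23, 0.973, -0.0], [0.973, 0.23, -0.003], [-0.003, -0.001, -1.0]]
ft_force: [-1.4, -8.3, 1.1]
gripper_width: 0.0002
gripper_force: 3.4
F [-0.72 -7.25  1.07] sd [0.48 0.52 0.43] xy 7.28 p [600.66 -92.4   35.33] t 11.55
w4 w 0.0984 yaw 0.0769 0.0659 O [0.4878 0.0469] jig [-10.1 100.6] fc [ 0.5905 -0.0982]
w5 w 0.0983 yaw 0.1976 0.2015 O [0.4881 0.0468] jig [ -9.8 100.5] fc [ 0.6073 -0.0841]
w6 w 0.0984 yaw 0.2351 0.2332 O [0.4873 0.048 ] jig [-10.4 101.8] fc [ 0.6115 -0.0787]
```

```bash
python3 -m handwheel '[{"hand":0,"xyz":[-0.1,0.5,0],"dr":[0,0,0]},{"hand":0,"xyz":[-0.1,0.5,0],"dr":[0,0,0]}]'; python3 f.py
```

```text
time: 11.85
position: [0.6007, -0.0923, 0.0354]
tool_rot: [[-0.23, 0.973, -0.0], [0.973, 0.23, -0.004], [-0.003, -0.001, -1.0]]
ft_force: [-2.3, -8.1, 1.2]
gripper_width: 0.0001
gripper_force: 3.9
F [-1.24 -8.43  1.17] sd [0.42 0.65 0.43] xy 8.53 p [600.66 -92.31  35.35] t 12.15
```

```bash
python3 -m handwheel '[{"hand":0,"xyz":[-0.1,0.3,0],"dr":[0,0,0]},{"hand":0,"xyz":[-0.1,0.3,0],"dr":[0,0,0]}]'; python3 f.py
```

```text
time: 12.4
position: [0.6007, -0.0923, 0.0354]
tool_rot: [[-0.23, 0.973, -0.0], [0.973, 0.23, -0.004], [-0.004, -0.001, -1.0]]
ft_force: [-0.7, -8.1, -0.1]
gripper_width: 0.0002
gripper_force: 4.2
F [-0.82 -8.97  0.46] sd [0.45 0.69 0.37] xy 9.0 p [600.66 -92.28  35.36] t 12.7
```

Position is rigid now and the force rises about 2.5 N per mm. A little more push, then hold.

```bash
python3 -m handwheel '[{"hand":0,"xyz":[-0.1,0.4,0],"dr":[0,0,0]},{"hand":0,"xyz":[-0.1,0.4,0],"dr":[0,0,0]},{"hand":0,"xyz":[-0.1,0.4,0],"dr":[0,0,0]},{"hand":0,"xyz":[-0.1,0.4,0],"dr":[0,0,0]}]'; python3 f.py; python3 -m handwheel '[{"hand":0,"xyz":[0,0,0],"dr":[0,0,0]},{"hand":0,"xyz":[0,0,0],"dr":[0,0,0]},{"hand":0,"xyz":[0,0,0],"dr":[0,0,0]},{"hand":0,"xyz":[0,0,0],"dr":[0,0,0]},{"hand":0,"xyz":[0,0,0],"dr":[0,0,0]},{"hand":0,"xyz":[0,0,0],"dr":[0,0,0]},{"hand":0,"xyz":[0,0,0],"dr":[0,0,0]},{"hand":0,"xyz":[0,0,0],"dr":[0,0,0]}]'; python3 f.py
```

```text
time: 13.2
position: [0.6007, -0.0922, 0.0354]
tool_rot: [[-0.23, 0.973, 0.0], [0.973, 0.23, -0.005], [-0.005, -0.001, -1.0]]
ft_force: [-0.6, -10.2, 0.1]
gripper_width: 0.0002
gripper_force: 4.6
F [-0.69 -9.85  0.22] sd [0.48 0.24 0.51] xy 9.87 p [600.65 -92.22  35.36] t 13.5
time: 14.5
position: [0.6007, -0.0922, 0.0354]
tool_rot: [[-0.23, 0.973, 0.0], [0.973, 0.23, -0.005], [-0.005, -0.001, -1.0]]
ft_force: [-0.6, -10.0, -0.3]
gripper_width: 0.0002
gripper_force: 4.6
F [ -1.   -10.1    0.52] sd [0.43 0.44 0.57] xy 10.15 p [600.67 -92.23  35.38] t 14.8
```

About 10 N held for about 2 s. I'll back straight off along plate −y.

```bash
python3 -m handwheel '[{"hand":0,"xyz":[0.2,-1,0],"dr":[0,0,0]},{"hand":0,"xyz":[0.5,-2,0],"dr":[0,0,0]},{"hand":0,"xyz":[0.9,-4,0],"dr":[0,0,0]},{"hand":0,"xyz":[2,-9,0],"dr":[0,0,0]},{"hand":0,"xyz":[5,-20,0],"dr":[0,0,0]},{"hand":0,"xyz":[7,-30,0],"dr":[0,0,0]},{"hand":0,"xyz":[7,-30,20],"dr":[0,0,0]},{"hand":0,"xyz":[7,-30,50],"dr":[0,0,0]},{"hand":0,"xyz":[7,-30,50],"dr":[0,0,0]}]'; python3 - <<'E'
from h import *
im,K,E=snap("wrist","w7"); np.savez("w7.npz",K=K,E=E)
s,_,_=snap("scene","s7")
w=cv2.imread("pics/w7.png"); a=cv2.imread("pics/s7.png")[155:250,330:450]
# screw tip predicted px
J=np.array([.5112,-.0515]);y=.1334;R=np.array([[np.cos(y),-np.sin(y)],[np.sin(y),np.cos(y)]])
t=proj([[*(J+R@[.092,-.012]),.024]],K,E)[0].astype(int); print("tip",t)
x0,y0=np.clip(t-[60,40],0,[519,319]); c=cv2.resize(w[y0:y0+80,x0:x0+120],(390,260),interpolation=cv2.INTER_CUBIC)
b=cv2.resize(a,(390,260),interpolation=cv2.INTER_CUBIC)
f=cv2.resize(w,(512,320)); top=np.hstack([c,b]); f=cv2.copyMakeBorder(f,0,0,0,780-512,cv2.BORDER_CONSTANT)
cv2.imwrite("pics/c7.png",np.vstack([top,f])); print(x0,y0)
E
```

```text
time: 15.92
position: [0.61, -0.1209, 0.0878]
tool_rot: [[-0.23, 0.973, 0.006], [0.973, 0.23, -0.001], [-0.002, 0.005, -1.0]]
ft_force: [0.1, -0.6, -0.1]
gripper_width: 0.0001
gripper_force: 0.0
tip [339 119]
279 79
```

View pics/c7.png

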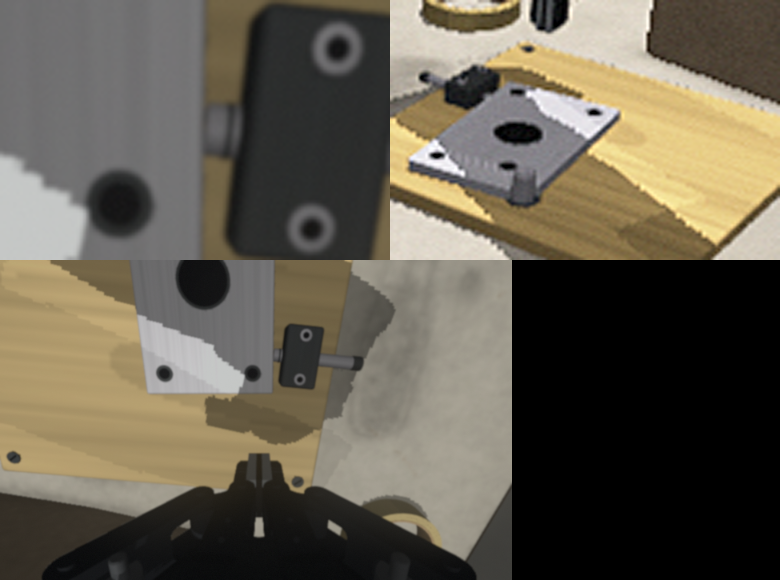

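The last picture shows the plate's +x face against the steel screw tip with no brass showing. The notch is on the peg (crop 522,190), and the fingers are clear of the plate and of the tape roll. Handing in.

```bash
python3 -c "
from plant import robot
print(robot.job_done())"
```

```text
the job is handed in; nothing more can be done
None
```

The plate is set: I leaned on it with about 10 N for about 2 s, and the last picture shows the notch on the peg, no brass showing at the stop screw and the robot clear; I handed the job in soon after (15.9 s on the clock at the last move), and no verdict came back.

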